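Gauge an egg-cup sleeve and shelve it

ROBOT

A 6-joint arm with a two-finger parallel gripper is mounted at the origin on the work surface. World frame = base frame: x ahead of the robot, y to its left, z up, the work surface at z = 0. Lengths are in m, angles in rad, forces in N, time in s.
With the tool pointing down it reaches from about 0.35 to 0.775 m from the base axis. Payload 5.5 kg.
Tool frame: the origin (TCP) lies where the fingers leave the gripper's body, on its centre line; the fingertips stand 73 mm ahead of it and the grasp point (between the pads) lies 54 mm ahead of it; z points along the fingers, y is the direction in which the jaws open and shut (so a half turn about z gives the same grasp; the last joint's range is limited). The gripper opens to 85 mm and grips with 20 to 120 N. Pads are 22 mm wide; open, the fingers measure 114 mm over their backs; the gripper's body (76 mm by 85 mm) begins 54 mm behind the grasp point. The pads swing forward as they close: fully open they stand 13 mm farther back than shut.
Start: joints at [1.184, 0.313, 0.046, 1.304, 0, 1.431], TCP at [0.14, 0.558, 0.304] pointing down, gripper open.
Joint ranges: [-2.76, 2.76], [-0.86, 1.69], [-1.03, 1.26], [-2.2, 2.34], [-1.47, 1.5], [-3.14, 3.14]. Speed limits (rad/s): [2.57, 2.57, 3.14, 3.14, 3.14, 3.14].

INTERFACE

Orientations are given as a unit quaternion [w, x, y, z].
In Python, from workcell import env, read_camera, job, cut_out gives the robot as it stands.
- The arm moves only by the tool servo_tool, never from a script. Its argument "deltas" is a list of rows, each an object of numbers: "dx", "dy", "dz": the shift along the world's x, y, z in mm; "rx", "ry", "rz": the turn, a rotation vector about the world's x, y, z in rad; "fingers": the closure, from -1 (fully open) to 1 (shut). A call has 1 to 8 rows; each row shifts and turns the commanded pose from where the row before left it; what a row does not reach is not made up. A row lasts 1/10 s, in which the tool goes at most 50 mm and 8.59 degrees, less where a joint would pass 70% of its speed; a pose out of reach is approached as far as the arm can. A call is refused whole if a number of a shift passes 50 or a number of a turn 0.15, either way. A call with a gripper value outside its range is refused whole. The fingers move at their own pace and stop on an object; "newtons" is the grip in N (left out, the last holds). Time passes only in rows, so rows that do not move let the fingers close. It gives the time, the measured TCP pose, the force and the opening at its end, in the units of the state.
- env.get_state(): the state, without advancing time (a new reading comes with each control period).
- read_camera(name): name is "scene" or "top"; returns a dict with "img" (420x560x3 uint8, red, green, blue), "intrinsics" (3x3 intrinsics, pixels), "k1" (the pictures are not rectified: a ray, as slopes to the right and down, at radius r is drawn at 1 + k1 r^2 times it, then the intrinsics apply), "extrinsics" (4x4, takes a point from camera to world coordinates). Camera axes: x right, y down, z forward; pixel columns grow to the right and rows downward; lengths in m; the calibration is good to about 2 mm. A picture is of the moment at which its call begins. There is no depth.
- job.hand_in(): hands the job in, once; it reports no verdict.
Trained networks look in the newest picture that a camera, given by its name, has taken for a name from the list of things; names that differ only in an ending like _2 or _b are one class to them, and where a whole thing is asked for, a point or a joint stands for the part that bears it (a point fixed in the world has none). Each returns a list of dicts, best first, with "confidence" (0 to 1); they miss things now and then, are a little off and sometimes report something else, mostly with a low value. They report only what shows in the picture. A call takes as long as a camera call. They do not tell look-alikes from the thing itself.
- cut_out(target, camera): "region" (420x560 bool, what is visible of it) and "extent" ([left, top, right, bottom] in pixels, round what is visible of it).
The state is a dict: "clock": time; "joint_pos": joint angles; "qvel": joint speeds; "tau": joint torques, N m; "tcp_pos": TCP position; "orientation": TCP orientation; "wrist_force": force on the tool from outside, world axes, zero at the start; "ft_torque": the same for the moment, N m; "finger_gap": finger opening in m.
Only numpy, scipy, OpenCV 4.12 (cv2) and the standard library are available. Lean on these libraries where they do the work, as an engineer would, in place of code of your own. Each camera call takes 0.05 s, during which the arm holds its last target. There are 200 camera calls.

TASK

Of the two open-ended ceramic egg-cup sleeves on the counter, take the one whose bore is wide enough for the steel gauge pin and slide it over the pin all the way down onto the foot to test the fit. Then lift it off and gently set it down, standing upright, on the lowest of the three clear acrylic tiers, and let go. Leave the other sleeve, which is too narrow, where it stands.

Things in the scene. Friction and masses are not known exactly. Their poses are not given: they have to be found in the camera images.
- wide_center (a point): Centre (half-way up, on the axis) of the sleeve that fits: a loose pale ceramic tube open at both ends, standing upright on the counter, 50 mm outside diameter, 60 mm tall, thin wall (5 mm), bore 40 mm; about 0.1 kg. Its z axis is the tube's axis; it is round, so its yaw means nothing. A sturdy thing: a grip of 40 N does no harm. A footed egg cup of like colour and height, with a closed cup, may stand nearby.
- narrow_center (a point): Centre (half-way up, on the axis) of the sleeve that does not fit: same pale ceramic, 50 mm outside diameter and 60 mm height, standing upright, but thick-walled with a bore of only 16 mm. To be left where it is.
- gauge: Fixed steel gauge: a round flat foot of 80 mm diameter, 10 mm thick, with one upright pin in its centre, 24 mm in diameter, tapering over its uppermost 15 mm to a 10 mm wide flat tip, 65 mm above the counter. Origin: centre of the underside of the foot, on the pin's axis, at counter height; z up along the pin. A sleeve that is fully home stands on the foot, 10 mm above the origin.
- lowest_tier (a point): Centre of the upper surface of the lowest clear acrylic tier, fixed, 45 mm above the counter; the surface is bare, 200 mm along this point's x and 160 mm along its y; z up. The two higher tiers (90 and 135 mm high, each 110 mm deep, egg cups on them) rise beyond its +y edge like stairs.
Things that resemble listed ones, but are neither listed nor needed, are in the scene too. What is shaped like the gauge but purple or yellow is not meant.

How it is judged:
By the outcome, as a careful person would: the job done as asked, in the order asked, and still so for the second after the job is handed in, with the robot touching nothing.
It also fails if it takes over 48 s, if anything falls off the work surface, if the arm or the gripper's body presses on something with over 40 N, if the wrist force passes 120 N, or if a joint passes its speed limit or range.

## Working session

There is one attempt and no reset: what is moved stays moved. The work goes in short steps, Python scripts to look and compute and a tool call to move; the robot and the scene stay as the last step left them, time stands still between calls to the robot, and variables do not carry over. Pictures are saved under pics/ and viewed, about 8 in all and at most 12, crops included, and the job is handed in when it is done.

Besides the shell and the picture viewer there is one more tool, called after "Emit:" by a JSON object that holds its "fn" and its "kwargs", one argument or row to a line. servo_tool: Moves the arm, as the interface text tells. Its arguments: {"type":"object","properties":{"deltas":{"type":"array"},"newtons":{"type":"number"}},"required":["deltas"]}

```bash
mkdir -p pics; ls
cat > h.py <<'E'
import numpy as np, cv2
from workcell import env, read_camera, job, cut_out
def ray(c,u,v):
    K=c["intrinsics"]; xd=np.array([(u-K[0,2])/K[0,0],(v-K[1,2])/K[1,1]]); x=xd.copy()
    for _ in range(30): x=xd/(1+c["k1"]*(x@x))
    E=c["extrinsics"]; return E[:3,3],E[:3,:3]@np.array([x[0],x[1],1])
def at_z(c,u,v,z):
    o,d=ray(c,u,v); return o+d*(z-o[2])/d[2]
def proj(c,p):
    E=c["extrinsics"]; q=E[:3,:3].T@(np.array(p)-E[:3,3]); x=q[:2]/q[2]; x=x*(1+c["k1"]*(x@x)); K=c["intrinsics"]
    return np.array([K[0,0]*x[0]+K[0,2],K[1,1]*x[1]+K[1,2]])
def save(c,n,crop=None,s=1):
    im=c["img"][...,::-1]
    if crop: l,t,r,b=crop; im=im[t:b,l:r]
    cv2.imwrite("pics/"+n,cv2.resize(im,None,fx=s,fy=s,interpolation=cv2.INTER_CUBIC))
E
python3 - <<'E'
from h import *
for n in("scene","top"):
    c=read_camera(n); save(c,n+"1.png",s=1.4)
    print(n,c["extrinsics"][:3].round(3).tolist())
    for t in("wide_center","narrow_center","gauge","lowest_tier"):
        try:
            for d in cut_out(t,n): print(n,t,round(d["confidence"],2),d["extent"],at_z(c,(d["extent"][0]+d["extent"][2])/2,(d["extent"][1]+d["extent"][3])/2,.03).round(3))
        except Exception as e: print(t,e)
E
```

```text
pics
scene [[-0.835, 0.377, -0.401, 0.932], [0.55, 0.595, -0.586, 0.518], [0.017, -0.71, -0.704, 0.668]]
scene wide_center 0.9 [276.4, 145.9, 301.3, 182.3] [ 0.467 -0.127  0.03 ]
scene gauge 0.92 [306.3, 173.1, 345.8, 209.4] [ 0.452 -0.007  0.03 ]
scene gauge 0.83 [199.2, 212.1, 236.5, 249.4] [ 0.703 -0.029  0.03 ]
scene gauge 0.59 [266.3, 222.0, 302.7, 261.6] [0.608 0.065 0.03 ]
scene gauge 0.58 [230.2, 174.5, 264.7, 209.0] [ 0.596 -0.096  0.03 ]
scene lowest_tier 0.96 [346.4, 240.6, 559.9, 420.0] [0.481 0.379 0.03 ]
top [[-0.019, -0.994, 0.111, 0.49], [-0.999, 0.022, 0.023, -0.014], [-0.026, -0.11, -0.994, 0.884]]
top narrow_center 0.66 [399.3, 245.8, 432.3, 265.8] [ 0.487 -0.279  0.03 ]
top gauge 0.94 [213.8, 244.3, 252.8, 284.6] [0.478 0.085 0.03 ]
top gauge 0.94 [278.3, 137.1, 316.5, 175.0] [ 0.694 -0.048  0.03 ]
top gauge 0.86 [270.1, 264.2, 308.0, 303.1] [ 0.438 -0.025  0.03 ]
top gauge 0.74 [232.0, 186.7, 270.5, 224.5] [0.595 0.047 0.03 ]
top gauge 0.69 [306.6, 192.3, 350.8, 228.0] [ 0.582 -0.107  0.03 ]
top lowest_tier 0.65 [1.3, 212.7, 168.0, 327.5] [0.469 0.393 0.03 ]
```

View pics/scene1.png

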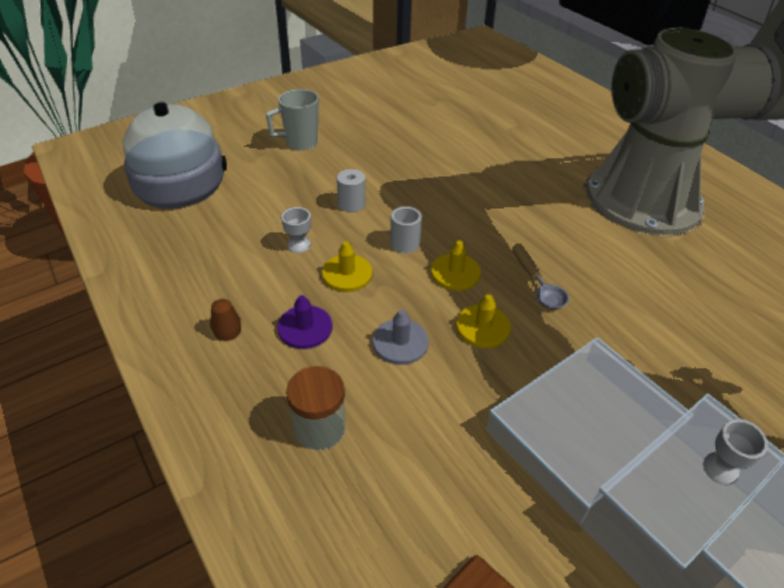

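View pics/top1.png

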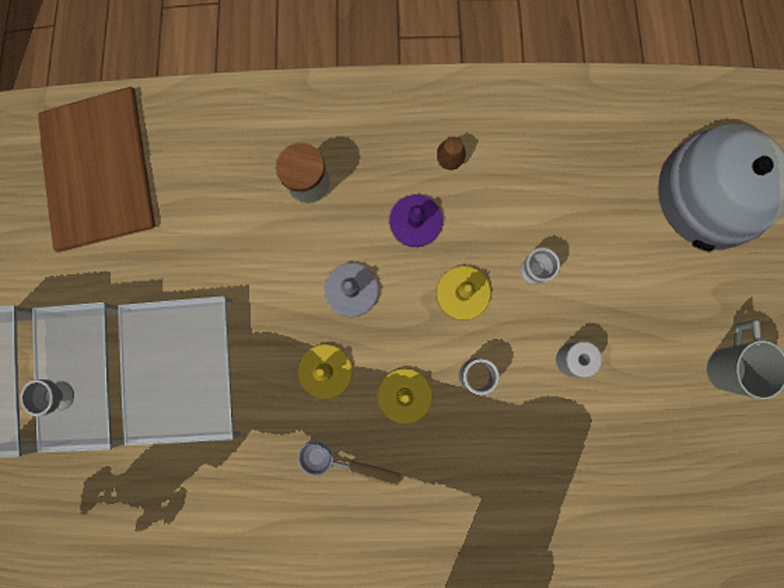

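The views show:
- **Wide sleeve:** the thin ring at top (480,377) and scene (405,230). The narrow sleeve is at top (580,360) and the footed cup at top (541,265).
- **Gauge:** the grey steel one is at top (352,288) and scene (400,340). The others are yellow or purple.
- **Lowest tier:** the right-most panel in the top view, about (175,370).

These are pixels in the 1.4x pictures.

```bash
cat > m.py <<'E'
from h import *
from scipy.optimize import least_squares
th=np.linspace(0,2*np.pi,60,endpoint=False)
def circ(r,z): return np.c_[r*np.cos(th),r*np.sin(th),0*th+z]
SL=np.r_[circ(.025,0),circ(.025,.06)]; GA=np.r_[circ(.04,0),circ(.04,.01),circ(.005,.065),circ(.012,.05)]
def ext(c,P):
    q=np.array([proj(c,p) for p in P]); return np.r_[q.min(0),q.max(0)]
def blob(c,u,v,w=45,thr=60):
    hsv=cv2.cvtColor(c["img"],cv2.COLOR_RGB2HSV)
    m=(hsv[...,1]<thr).astype(np.uint8); n,l,s,_=cv2.connectedComponentsWithStats(m,connectivity=4)
    ys,xs=np.nonzero(m[v-6:v+7,u-6:u+7]) if 0 else np.nonzero(m)
    i=np.argmin((xs-u)**2+(ys-v)**2); k=l[ys[i],xs[i]]; x,y,ww,hh,a=s[k]; return np.array([x,y,x+ww,y+hh],float)-.5
def fit(views,M,p0,z=0):
    f=lambda p: np.concatenate([ext(c,M+[p[0],p[1],z])-e for c,e in views]); r=least_squares(f,p0); return r.x,f(r.x)
E
python3 - <<'E'
from m import *
T=read_camera("top")
g=[np.array(d["extent"]) for d in cut_out("gauge","top")]
S=read_camera("scene")
gs=[np.array(d["extent"]) for d in cut_out("gauge","scene")]
w=[np.array(d["extent"]) for d in cut_out("wide_center","scene")]
print("blobs",blob(T,343,258),blob(T,251,206),blob(S,289,165),blob(S,286,243))
et=blob(T,343,258); es=w[0]
for v in([(T,et)],[(S,es)],[(T,et),(S,es)]):
    p,r=fit(v,SL,[.467,-.127]); print("wide",p.round(4),r.round(1))
pick=lambda L,u,v:min(L,key=lambda e:np.hypot((e[0]+e[2])/2-u,(e[1]+e[3])/2-v))
a=pick(g,251,206);b=pick(gs,286,243)
for v in([(T,a)],[(S,b)],[(T,a),(S,b)],[(T,blob(T,251,206)),(S,blob(S,286,243))]):
    p,r=fit(v,GA,[.6,.05]); print("gauge",p.round(4),r.round(1))
for q in[(119,307),(224,298),(232,438),(124,446)]: print("tier T",at_z(T,q[0]/1.4,q[1]/1.4,.045).round(3))
for q in[(490,413),(596,341),(690,416),(587,505)]: print("tier S",at_z(S,q[0]/1.4,q[1]/1.4,.045).round(3))
s=env.get_state(); print({k:np.round(v,3).tolist() for k,v in s.items()})
E
```

```text
blobs [327.5 255.5 356.5 281.5] [231.5 187.5 270.5 226.5] [278.5 146.5 301.5 180.5] [265.5 220.5 305.5 259.5]
wide [ 0.4666 -0.1292] [-0.2 -0.2  0.2  0.2]
wide [ 0.4663 -0.1282] [ 0.6  0.2 -0.6 -0.1]
wide [ 0.4664 -0.1289] [-0.3 -0.1  0.   0.3  0.5  0.  -0.8 -0.3]
gauge [0.5998 0.0479] [-1.8 -2.1  1.8  2.1]
gauge [0.5971 0.0558] [-1.6  0.5  1.6 -0.6]
gauge [0.598  0.0516] [-3.5 -1.2  0.   2.9 -3.2 -0.6  0.  -1.9]
gauge [0.5952 0.0498] [-0.1 -0.1 -0.1 -0.1 -0.  -0.6  0.1  0.3]
tier T [0.573 0.387 0.045]
tier T [0.582 0.229 0.045]
tier T [0.385 0.218 0.045]
tier T [0.373 0.377 0.045]
tier S [0.589 0.235 0.045]
tier S [0.391 0.225 0.045]
tier S [0.382 0.379 0.045]
tier S [0.577 0.389 0.045]
{'clock': 0.75, 'joint_pos': [1.184, 0.313, 0.046, 1.304, -0.0, 1.431], 'qvel': [-0.0, -0.001, 0.001, 0.001, 0.001, -0.001], 'tau': [0.002, -48.035, 29.877, -0.0, -0.0, 0.0], 'tcp_pos': [0.141, 0.558, 0.304], 'orientation': [0.0, 0.123, 0.992, 0.0], 'wrist_force': [-0.839, -0.335, 0.459], 'ft_torque': [-0.004, 0.011, -0.004], 'finger_gap': 0.085}
```

Emit:
{"fn": "servo_tool", "kwargs": {
  "deltas": [
    {"dx":35,"dy":-35},
    {"dx":35,"dy":-35},
    {"dx":35,"dy":-35},
    {"dx":35,"dy":-35},
    {"dx":35,"dy":-35},
    {"dx":35,"dy":-35},
    {"dx":35,"dy":-35},
    {"dx":35,"dy":-35}
  ]
}}

```text
invalid input at $.deltas[0]: expected keys dx, dy, dz, rx, ry, rz, fingers
```

Emit:
{"fn": "servo_tool", "kwargs": {
  "deltas": [
    {"dx":6,"dy":-45},
    {"dx":6,"dy":-45},
    {"dx":6,"dy":-45},
    {"dx":6,"dy":-45},
    {"dx":6,"dy":-45},
    {"dx":6,"dy":-45},
    {"dx":6,"dy":-45},
    {"dx":4,"dy":-45}
  ]
}}

```text
invalid input at $.deltas[0]: expected keys dx, dy, dz, rx, ry, rz, fingers
```

All the keys are needed in each row.

Emit:
{"fn": "servo_tool", "kwargs": {
  "deltas": [
    {"dx":35,"dy":-35,"dz":0,"rx":0,"ry":0,"rz":0,"fingers":-1},
    {"dx":35,"dy":-35,"dz":0,"rx":0,"ry":0,"rz":0,"fingers":-1},
    {"dx":35,"dy":-35,"dz":0,"rx":0,"ry":0,"rz":0,"fingers":-1},
    {"dx":35,"dy":-35,"dz":0,"rx":0,"ry":0,"rz":0,"fingers":-1},
    {"dx":35,"dy":-35,"dz":0,"rx":0,"ry":0,"rz":0,"fingers":-1},
    {"dx":35,"dy":-35,"dz":0,"rx":0,"ry":0,"rz":0,"fingers":-1},
    {"dx":35,"dy":-35,"dz":0,"rx":0,"ry":0,"rz":0,"fingers":-1},
    {"dx":35,"dy":-35,"dz":0,"rx":0,"ry":0,"rz":0,"fingers":-1}
  ],
  "newtons": 30
}}

```text
clock: 1.55
tcp_pos: [0.4217, 0.276, 0.3043]
orientation: [0.0, 0.123, 0.992, 0.0]
wrist_force: [1.4, 0.2, -0.5]
finger_gap: 0.0853
```

Emit:
{"fn": "servo_tool", "kwargs": {
  "deltas": [
    {"dx":5,"dy":-48,"dz":0,"rx":0,"ry":0,"rz":0,"fingers":-1},
    {"dx":5,"dy":-48,"dz":0,"rx":0,"ry":0,"rz":0,"fingers":-1},
    {"dx":5,"dy":-48,"dz":0,"rx":0,"ry":0,"rz":0,"fingers":-1},
    {"dx":5,"dy":-48,"dz":0,"rx":0,"ry":0,"rz":0,"fingers":-1},
    {"dx":5,"dy":-48,"dz":0,"rx":0,"ry":0,"rz":0,"fingers":-1},
    {"dx":5,"dy":-48,"dz":0,"rx":0,"ry":0,"rz":0,"fingers":-1},
    {"dx":5,"dy":-48,"dz":0,"rx":0,"ry":0,"rz":0,"fingers":-1},
    {"dx":5,"dy":-48,"dz":0,"rx":0,"ry":0,"rz":0,"fingers":-1}
  ]
}}

```text
clock: 2.35
tcp_pos: [0.4603, -0.1084, 0.3043]
orientation: [0.001, 0.123, 0.992, 0.0]
wrist_force: [1.0, 0.5, 0.3]
finger_gap: 0.0855
```

Emit:
{"fn": "servo_tool", "kwargs": {
  "deltas": [
    {"dx":6,"dy":-20,"dz":0,"rx":0,"ry":0,"rz":0,"fingers":-1},
    {"dx":0,"dy":0,"dz":-40,"rx":0,"ry":0,"rz":0,"fingers":-1},
    {"dx":0,"dy":0,"dz":-40,"rx":0,"ry":0,"rz":0,"fingers":-1},
    {"dx":0,"dy":0,"dz":-40,"rx":0,"ry":0,"rz":0,"fingers":-1},
    {"dx":0,"dy":0,"dz":-40,"rx":0,"ry":0,"rz":0,"fingers":-1},
    {"dx":0,"dy":0,"dz":-30,"rx":0,"ry":0,"rz":0,"fingers":-1},
    {"dx":0,"dy":0,"dz":-22,"rx":0,"ry":0,"rz":0,"fingers":-1},
    {"dx":0,"dy":0,"dz":0,"rx":0,"ry":0,"rz":0,"fingers":-1}
  ]
}}

```text
clock: 3.15
tcp_pos: [0.4643, -0.1255, 0.0892]
orientation: [-0.003, 0.123, 0.992, 0.001]
wrist_force: [0.5, 0.7, -0.0]
finger_gap: 0.0854
```

Emit:
{"fn": "servo_tool", "kwargs": {
  "deltas": [
    {"dx":0,"dy":0,"dz":0,"rx":0,"ry":0,"rz":0,"fingers":1},
    {"dx":0,"dy":0,"dz":0,"rx":0,"ry":0,"rz":0,"fingers":1},
    {"dx":0,"dy":0,"dz":0,"rx":0,"ry":0,"rz":0,"fingers":1},
    {"dx":0,"dy":0,"dz":0,"rx":0,"ry":0,"rz":0,"fingers":1},
    {"dx":0,"dy":0,"dz":0,"rx":0,"ry":0,"rz":0,"fingers":1},
    {"dx":0,"dy":0,"dz":0,"rx":0,"ry":0,"rz":0,"fingers":1},
    {"dx":0,"dy":0,"dz":0,"rx":0,"ry":0,"rz":0,"fingers":1},
    {"dx":0,"dy":0,"dz":0,"rx":0,"ry":0,"rz":0,"fingers":1}
  ],
  "newtons": 30
}}

```text
clock: 3.95
tcp_pos: [0.4677, -0.1269, 0.0937]
orientation: [0.002, 0.123, 0.992, -0.001]
wrist_force: [-1.0, -0.5, 6.1]
finger_gap: 0.0493
```

Emit:
{"fn": "servo_tool", "kwargs": {
  "deltas": [
    {"dx":0,"dy":0,"dz":20,"rx":0,"ry":0,"rz":0,"fingers":1},
    {"dx":0,"dy":0,"dz":40,"rx":0,"ry":0,"rz":0,"fingers":1},
    {"dx":0,"dy":0,"dz":40,"rx":0,"ry":0,"rz":0,"fingers":1},
    {"dx":18,"dy":27,"dz":0,"rx":0,"ry":0,"rz":0,"fingers":1},
    {"dx":30,"dy":40,"dz":0,"rx":0,"ry":0,"rz":0,"fingers":1},
    {"dx":30,"dy":40,"dz":0,"rx":0,"ry":0,"rz":0,"fingers":1},
    {"dx":30,"dy":40,"dz":0,"rx":0,"ry":0,"rz":0,"fingers":1},
    {"dx":20,"dy":30,"dz":0,"rx":0,"ry":0,"rz":0,"fingers":1}
  ]
}}

```text
clock: 4.75
tcp_pos: [0.5963, 0.0531, 0.1928]
orientation: [0.001, 0.122, 0.992, 0.0]
wrist_force: [0.5, -1.4, -0.1]
finger_gap: 0.0489
```

Emit:
{"fn": "servo_tool", "kwargs": {
  "deltas": [
    {"dx":0,"dy":0,"dz":0,"rx":0,"ry":0,"rz":0,"fingers":1},
    {"dx":0,"dy":0,"dz":0,"rx":0,"ry":0,"rz":0,"fingers":1}
  ]
}}

```text
clock: 4.95
tcp_pos: [0.5944, 0.0513, 0.192]
orientation: [-0.0, 0.122, 0.993, -0.0]
wrist_force: [0.3, -0.3, -1.2]
finger_gap: 0.0491
```

Run:
```python
from m import *
S=read_camera("scene"); 
for d in cut_out("wide_center","scene"): print(d["confidence"],d["extent"])
s=env.get_state(); print(s["tcp_pos"],s["orientation"],s["finger_gap"],s["wrist_force"])
save(S,"s2.png",(210,110,370,280),4); T=read_camera("top"); print(blob(T,251,206))
p=s["tcp_pos"]; print(ext(S,SL+[p[0],p[1],p[2]-.093]))
```

```text
0.87 [271.7, 178.6, 300.7, 218.5]
[0.59377951 0.04995804 0.19202552] [-3.13755338e-04  1.23384428e-01  9.92358887e-01 -1.57051808e-04] 0.048916035183487916 [ 0.02505385 -0.25827761 -0.83185195]
[ -0.5  65.5 283.5 419.5]
[274.06643674 175.21728689 302.91185498 218.54237488]
```

View pics/s2.png

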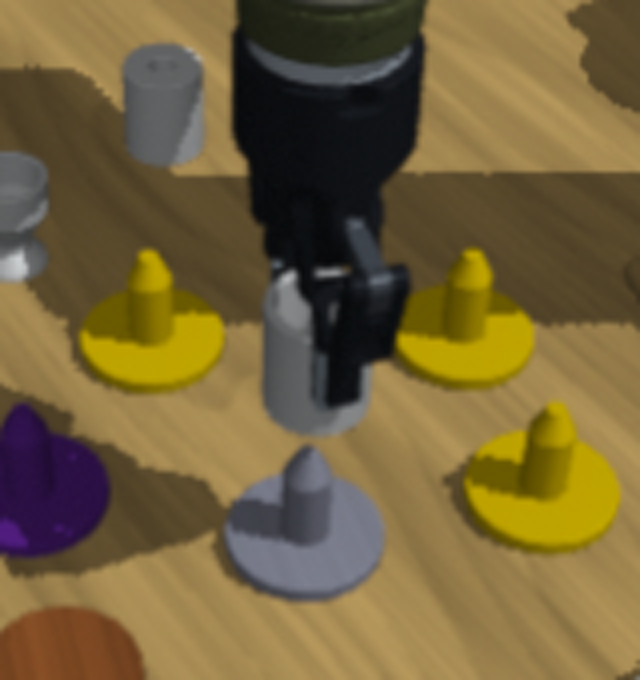

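Picture: the sleeve is held upright, with its bottom at (316,430) in the crop. The grey pin's tip is at (309,450), nearly directly below it, and the positions agree with the model to about 1 mm. Lowering.

Emit:
{"fn": "servo_tool", "kwargs": {
  "deltas": [
    {"dx":1,"dy":-1,"dz":-10,"rx":0,"ry":0,"rz":0,"fingers":1},
    {"dx":0,"dy":0,"dz":-15,"rx":0,"ry":0,"rz":0,"fingers":1},
    {"dx":0,"dy":0,"dz":-15,"rx":0,"ry":0,"rz":0,"fingers":1},
    {"dx":0,"dy":0,"dz":-15,"rx":0,"ry":0,"rz":0,"fingers":1},
    {"dx":0,"dy":0,"dz":-15,"rx":0,"ry":0,"rz":0,"fingers":1},
    {"dx":0,"dy":0,"dz":-10,"rx":0,"ry":0,"rz":0,"fingers":1},
    {"dx":0,"dy":0,"dz":-3,"rx":0,"ry":0,"rz":0,"fingers":1},
    {"dx":0,"dy":0,"dz":0,"rx":0,"ry":0,"rz":0,"fingers":1}
  ]
}}

```text
clock: 5.9
tcp_pos: [0.5951, 0.0492, 0.1085]
orientation: [-0.0, 0.123, 0.992, 0.0]
wrist_force: [0.4, 0.0, -0.3]
finger_gap: 0.049
```

Emit:
{"fn": "servo_tool", "kwargs": {
  "deltas": [
    {"dx":0,"dy":0,"dz":-1,"rx":0,"ry":0,"rz":0,"fingers":1},
    {"dx":0,"dy":0,"dz":-1,"rx":0,"ry":0,"rz":0,"fingers":1},
    {"dx":0,"dy":0,"dz":0,"rx":0,"ry":0,"rz":0,"fingers":1}
  ]
}}

```text
clock: 6.2
tcp_pos: [0.5958, 0.0496, 0.1074]
orientation: [0.0, 0.123, 0.992, 0.0]
wrist_force: [-0.4, 0.8, -1.3]
finger_gap: 0.0491
```

Emit:
{"fn": "servo_tool", "kwargs": {
  "deltas": [
    {"dx":0,"dy":0,"dz":-1,"rx":0,"ry":0,"rz":0,"fingers":1},
    {"dx":0,"dy":0,"dz":-1,"rx":0,"ry":0,"rz":0,"fingers":1},
    {"dx":0,"dy":0,"dz":0,"rx":0,"ry":0,"rz":0,"fingers":1}
  ]
}}

```text
clock: 6.5
tcp_pos: [0.5954, 0.0497, 0.1048]
orientation: [-0.0, 0.123, 0.992, 0.0]
wrist_force: [-0.6, 0.2, -1.5]
finger_gap: 0.049
```

Emit:
{"fn": "servo_tool", "kwargs": {
  "deltas": [
    {"dx":0,"dy":0,"dz":-1,"rx":0,"ry":0,"rz":0,"fingers":1},
    {"dx":0,"dy":0,"dz":0,"rx":0,"ry":0,"rz":0,"fingers":1}
  ]
}}

```text
clock: 6.7
tcp_pos: [0.5955, 0.0496, 0.1039]
orientation: [0.0, 0.123, 0.992, 0.0]
wrist_force: [-0.6, -0.1, -1.1]
finger_gap: 0.049
```

Emit:
{"fn": "servo_tool", "kwargs": {
  "deltas": [
    {"dx":0,"dy":0,"dz":-1,"rx":0,"ry":0,"rz":0,"fingers":1},
    {"dx":0,"dy":0,"dz":0,"rx":0,"ry":0,"rz":0,"fingers":1}
  ]
}}

```text
clock: 6.9
tcp_pos: [0.5955, 0.0496, 0.1038]
orientation: [0.0, 0.123, 0.992, 0.0]
wrist_force: [-2.3, -0.6, 4.8]
finger_gap: 0.0492
```

Emit:
{"fn": "servo_tool", "kwargs": {
  "deltas": [
    {"dx":0,"dy":0,"dz":-1,"rx":0,"ry":0,"rz":0,"fingers":1},
    {"dx":0,"dy":0,"dz":0,"rx":0,"ry":0,"rz":0,"fingers":1}
  ]
}}

```text
clock: 7.1
tcp_pos: [0.5955, 0.0497, 0.1037]
orientation: [0.001, 0.123, 0.992, 0.0]
wrist_force: [-4.1, -0.1, 11.2]
finger_gap: 0.0492
```

Contact came at TCP z 0.1037, exactly 10 mm above the pickup height, so the sleeve should be home. I'll check this in a picture.

Run:
```python
from m import *
S=read_camera("scene"); save(S,"s3.png",(210,140,370,280),4)
print(ext(S,SL+[.5955,.0497,.010]),(ext(S,SL+[.5955,.0497,.010])-[210,140,210,140])*4)
```

```text
[272.85058948 210.70311918 299.47916686 250.57823428] [251.40235793 282.81247673 357.91666745 442.31293712]
```

View pics/s3.png

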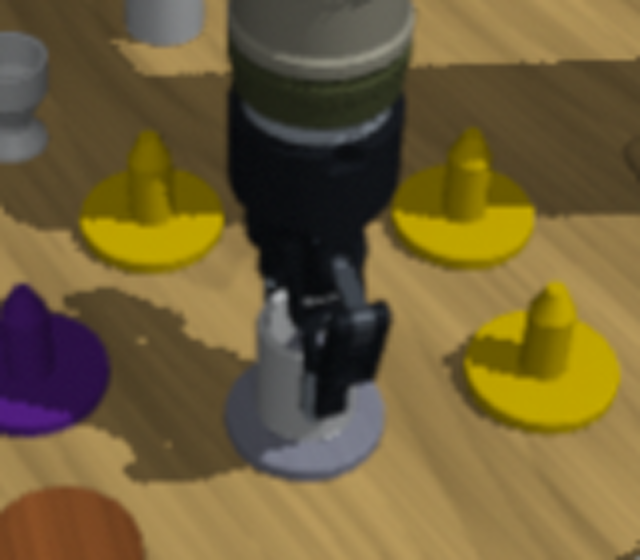

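The sleeve stands on the steel foot, bottom at (305,437) against a predicted 442. Next I lift it and carry it to the tier centre, about (0.481, 0.295).

Emit:
{"fn": "servo_tool", "kwargs": {
  "deltas": [
    {"dx":0,"dy":0,"dz":5,"rx":0,"ry":0,"rz":0,"fingers":1},
    {"dx":0,"dy":0,"dz":20,"rx":0,"ry":0,"rz":0,"fingers":1},
    {"dx":0,"dy":0,"dz":35,"rx":0,"ry":0,"rz":0,"fingers":1},
    {"dx":0,"dy":0,"dz":35,"rx":0,"ry":0,"rz":0,"fingers":1},
    {"dx":0,"dy":0,"dz":5,"rx":0,"ry":0,"rz":0,"fingers":1},
    {"dx":-10,"dy":20,"dz":0,"rx":0,"ry":0,"rz":0,"fingers":1},
    {"dx":-20,"dy":40,"dz":0,"rx":0,"ry":0,"rz":0,"fingers":1},
    {"dx":-20,"dy":40,"dz":0,"rx":0,"ry":0,"rz":0,"fingers":1}
  ]
}}

```text
clock: 7.95
tcp_pos: [0.545, 0.1499, 0.2013]
orientation: [-0.0, 0.124, 0.992, 0.0]
wrist_force: [0.3, -0.2, -1.3]
finger_gap: 0.0496
```

Emit:
{"fn": "servo_tool", "kwargs": {
  "deltas": [
    {"dx":-20,"dy":40,"dz":0,"rx":0,"ry":0,"rz":0,"fingers":1},
    {"dx":-20,"dy":40,"dz":0,"rx":0,"ry":0,"rz":0,"fingers":1},
    {"dx":-15,"dy":40,"dz":0,"rx":0,"ry":0,"rz":0,"fingers":1},
    {"dx":-10,"dy":20,"dz":0,"rx":0,"ry":0,"rz":0,"fingers":1},
    {"dx":0,"dy":0,"dz":-15,"rx":0,"ry":0,"rz":0,"fingers":1},
    {"dx":0,"dy":0,"dz":-20,"rx":0,"ry":0,"rz":0,"fingers":1},
    {"dx":0,"dy":0,"dz":-12,"rx":0,"ry":0,"rz":0,"fingers":1},
    {"dx":0,"dy":0,"dz":0,"rx":0,"ry":0,"rz":0,"fingers":1}
  ]
}}

```text
clock: 8.75
tcp_pos: [0.4791, 0.2889, 0.1525]
orientation: [-0.002, 0.123, 0.992, -0.001]
wrist_force: [-0.3, 0.3, -0.5]
finger_gap: 0.0493
```

Emit:
{"fn": "servo_tool", "kwargs": {
  "deltas": [
    {"dx":0,"dy":0,"dz":0,"rx":0,"ry":0,"rz":0,"fingers":1}
  ]
}}

```text
clock: 8.85
tcp_pos: [0.4805, 0.2893, 0.1547]
orientation: [-0.0, 0.123, 0.992, -0.0]
wrist_force: [0.8, 0.5, -0.6]
finger_gap: 0.0494
```

Contact is expected at TCP z of about 0.139. I'll come down quickly to about 3 mm above that, then creep.

Emit:
{"fn": "servo_tool", "kwargs": {
  "deltas": [
    {"dx":0,"dy":0,"dz":-5,"rx":0,"ry":0,"rz":0,"fingers":1},
    {"dx":0,"dy":0,"dz":-5,"rx":0,"ry":0,"rz":0,"fingers":1},
    {"dx":0,"dy":0,"dz":-2,"rx":0,"ry":0,"rz":0,"fingers":1},
    {"dx":0,"dy":0,"dz":0,"rx":0,"ry":0,"rz":0,"fingers":1},
    {"dx":0,"dy":0,"dz":0,"rx":0,"ry":0,"rz":0,"fingers":1}
  ]
}}

```text
clock: 9.35
tcp_pos: [0.4805, 0.2896, 0.143]
orientation: [0.0, 0.123, 0.992, 0.0]
wrist_force: [1.0, 1.2, -1.7]
finger_gap: 0.0493
```

Emit:
{"fn": "servo_tool", "kwargs": {
  "deltas": [
    {"dx":0,"dy":0,"dz":-1,"rx":0,"ry":0,"rz":0,"fingers":1},
    {"dx":0,"dy":0,"dz":0,"rx":0,"ry":0,"rz":0,"fingers":1},
    {"dx":0,"dy":0,"dz":-1,"rx":0,"ry":0,"rz":0,"fingers":1},
    {"dx":0,"dy":0,"dz":0,"rx":0,"ry":0,"rz":0,"fingers":1}
  ]
}}

```text
clock: 9.75
tcp_pos: [0.4804, 0.2896, 0.1408]
orientation: [-0.0, 0.123, 0.992, 0.0]
wrist_force: [-0.4, -0.6, 0.0]
finger_gap: 0.0491
```

Emit:
{"fn": "servo_tool", "kwargs": {
  "deltas": [
    {"dx":0,"dy":0,"dz":-1,"rx":0,"ry":0,"rz":0,"fingers":1},
    {"dx":0,"dy":0,"dz":0,"rx":0,"ry":0,"rz":0,"fingers":1}
  ]
}}

```text
clock: 9.95
tcp_pos: [0.4804, 0.2896, 0.1398]
orientation: [-0.0, 0.123, 0.992, -0.0]
wrist_force: [-0.1, -0.0, -0.9]
finger_gap: 0.0492
```

Emit:
{"fn": "servo_tool", "kwargs": {
  "deltas": [
    {"dx":0,"dy":0,"dz":-1,"rx":0,"ry":0,"rz":0,"fingers":1},
    {"dx":0,"dy":0,"dz":0,"rx":0,"ry":0,"rz":0,"fingers":1}
  ]
}}

```text
clock: 10.15
tcp_pos: [0.4805, 0.2896, 0.1389]
orientation: [0.0, 0.123, 0.992, 0.0]
wrist_force: [0.1, 0.3, -1.0]
finger_gap: 0.0493
```

Emit:
{"fn": "servo_tool", "kwargs": {
  "deltas": [
    {"dx":0,"dy":0,"dz":-1,"rx":0,"ry":0,"rz":0,"fingers":1},
    {"dx":0,"dy":0,"dz":0,"rx":0,"ry":0,"rz":0,"fingers":1}
  ]
}}

```text
clock: 10.35
tcp_pos: [0.4805, 0.2897, 0.1388]
orientation: [0.0, 0.123, 0.992, 0.0]
wrist_force: [-2.4, -1.2, 4.8]
finger_gap: 0.0491
```

The sleeve is on the tier. I open gently, then rise.

Emit:
{"fn": "servo_tool", "kwargs": {
  "deltas": [
    {"dx":0,"dy":0,"dz":0,"rx":0,"ry":0,"rz":0,"fingers":0},
    {"dx":0,"dy":0,"dz":0,"rx":0,"ry":0,"rz":0,"fingers":-0.4},
    {"dx":0,"dy":0,"dz":0,"rx":0,"ry":0,"rz":0,"fingers":-0.7},
    {"dx":0,"dy":0,"dz":0,"rx":0,"ry":0,"rz":0,"fingers":-1},
    {"dx":0,"dy":0,"dz":0,"rx":0,"ry":0,"rz":0,"fingers":-1},
    {"dx":0,"dy":0,"dz":0,"rx":0,"ry":0,"rz":0,"fingers":-1}
  ]
}}

```text
clock: 10.95
tcp_pos: [0.4805, 0.2896, 0.1378]
orientation: [-0.0, 0.123, 0.992, 0.0]
wrist_force: [0.1, -0.3, 0.8]
finger_gap: 0.0854
```

Emit:
{"fn": "servo_tool", "kwargs": {
  "deltas": [
    {"dx":0,"dy":0,"dz":10,"rx":0,"ry":0,"rz":0,"fingers":-1},
    {"dx":0,"dy":0,"dz":20,"rx":0,"ry":0,"rz":0,"fingers":-1},
    {"dx":0,"dy":0,"dz":30,"rx":0,"ry":0,"rz":0,"fingers":-1},
    {"dx":0,"dy":0,"dz":40,"rx":0,"ry":0,"rz":0,"fingers":-1},
    {"dx":0,"dy":0,"dz":40,"rx":0,"ry":0,"rz":0,"fingers":-1},
    {"dx":0,"dy":-40,"dz":0,"rx":0,"ry":0,"rz":0,"fingers":-1},
    {"dx":0,"dy":-40,"dz":0,"rx":0,"ry":0,"rz":0,"fingers":-1},
    {"dx":0,"dy":-40,"dz":0,"rx":0,"ry":0,"rz":0,"fingers":-1}
  ]
}}

```text
clock: 11.75
tcp_pos: [0.4805, 0.1687, 0.2792]
orientation: [0.001, 0.122, 0.992, 0.0]
wrist_force: [0.3, -0.4, -0.2]
finger_gap: 0.0854
```

Emit:
{"fn": "servo_tool", "kwargs": {
  "deltas": [
    {"dx":0,"dy":-40,"dz":0,"rx":0,"ry":0,"rz":0,"fingers":-1},
    {"dx":0,"dy":-40,"dz":0,"rx":0,"ry":0,"rz":0,"fingers":-1},
    {"dx":0,"dy":-40,"dz":0,"rx":0,"ry":0,"rz":0,"fingers":-1},
    {"dx":0,"dy":0,"dz":0,"rx":0,"ry":0,"rz":0,"fingers":-1}
  ]
}}

```text
clock: 12.15
tcp_pos: [0.4807, 0.0459, 0.2788]
orientation: [0.001, 0.126, 0.992, -0.001]
wrist_force: [1.0, 0.0, 1.2]
finger_gap: 0.0858
```

Run:
```python
from m import *
S=read_camera("scene"); T=read_camera("top")
a=S["img"][150:420,300:560];b=T["img"][170:340,0:260]
import numpy as np
im=np.zeros((270,520,3),np.uint8); im[:,:260]=a; im[:170,260:]=b
cv2.imwrite("pics/f.png",cv2.resize(im[...,::-1],None,fx=1.5,fy=1.5,interpolation=cv2.INTER_CUBIC))
print((ext(S,SL+[.4805,.2897,.045])-[300,150]*2)*1.5,(ext(T,SL+[.4805,.2897,.045])-[-260,170]*2)*1.5)
s=env.get_state(); print(s["clock"],s["tcp_pos"],s["finger_gap"])
```

```text
[154.82895884 157.72444729 212.33119329 225.32842721] [549.29558929 122.10983106 603.60822865 162.70004428]
12.25 [0.48056464 0.04887037 0.27862027] 0.08537565454697803
```

View pics/f.png

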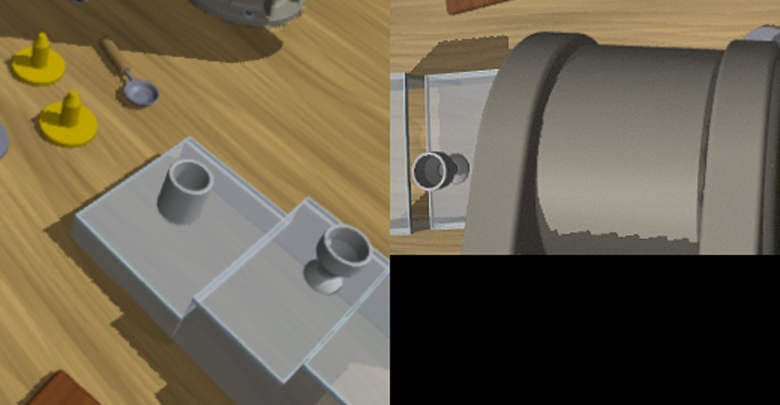

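The sleeve stands upright on the lowest tier in the scene crop, spanning (157,160) to (213,224), which matches the prediction. The gripper is clear of it. Handing in.

```bash
python3 -c "
from h import *
print(job.hand_in())"
```

```text
the job is handed in; nothing more can be done
None
```

The wide-bore sleeve is tested on the steel gauge and now stands upright on the lowest acrylic tier. The job is handed in at about 12 s of the 48 s allowed, and no verdict was reported.

- **Fit test:** I slid the sleeve over the grey pin. It touched the foot with the tool at z = 0.1037 m, 10 mm above its height at pickup, so it was fully home. A picture agreed.
- **Placing:** I set it down near the middle of the tier with a contact force of about 5 N, let go and backed off with the gripper open. The highest wrist force in any reading was about 12 N, when pressing onto the foot.
- **Last checks:** The final scene picture shows the sleeve upright within a few pixels of its predicted place. The arm blocked the top camera's view of it, so only that one view confirms the final pose.
- **Narrow sleeve:** I did not touch it. The last pictures did not frame it; it was last seen standing at its place with the wide sleeve held above the gauge.

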